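# Pour cleaned fitting nuts into a hand tray and gather them at its pouring corner

## Task

Five cleaned brass tube-fitting nuts are in the glass beaker: tip them out of the held beaker into the metal hand tray while the tray stands on the worktop, then stand the empty beaker upright on the worktop and let go of it. Now lift the tray by its handle and tilt it until all five nuts have slid together into the corner with the pouring lip, none of them lost, and finish while still holding the tray like that, clear of the worktop and clearly tilted down towards that corner, so that a colleague can hold a bag under the lip. Leave the other things where they are.

Things in the scene. Friction and masses are not known exactly. Their poses are not given: they have to be found in the camera images.
- beaker: straight-sided glass beaker, open at the top, 51 mm across, 66 mm high, wall about 3 mm, floor 2 to 3 mm, 60 g; at the start it stands upright with the five nuts heaped in its lower half; origin at the centre of its underside, z up along its axis
- tray: open metal hand tray, 120 mm along its x, 160 mm along its y, walls 38 mm high, sheet 3 mm, about 150 g, loose, flat on the worktop; origin at the centre of its underside, z up. Its handle stands on the -x wall (on the right as seen from the robot); the pouring lip is the corner at +x, +y (left and near the robot), where the two walls flare outward over 26 mm to a point 10 mm beyond each wall at the rim
- tray_corner (a point): the bottom of the pouring-lip corner of the tray: on its inner floor, where the two inner walls meet, at tray frame (57, 77, 3) mm
- tray_handle (a point): centre of the tray's handle grip, a horizontal grey rounded bar that runs along the tray's y above the -x wall: 14 mm thick along tray x, 24 mm high, 80 mm long, at tray frame (-59.5, 0, 78) mm; free on both sides and above, its underside 28 mm above the rim of the wall
- nut_0: brass tube-fitting nut, hexagon 14.3 mm across flats with a round collar, 12.7 mm long, 12 g; origin in its middle, z along its bore; low friction (about 0.2) on tray and beaker, so it slides on slopes over about 17 degrees
- nut_1: brass tube-fitting nut, hexagon 14.3 mm across flats with a round collar, 12.7 mm long, 12 g; origin in its middle, z along its bore; low friction (about 0.2) on tray and beaker, so it slides on slopes over about 17 degrees
- nut_2: brass tube-fitting nut, hexagon 14.3 mm across flats with a round collar, 12.7 mm long, 12 g; origin in its middle, z along its bore; low friction (about 0.2) on tray and beaker, so it slides on slopes over about 17 degrees
- nut_3: brass tube-fitting nut, hexagon 14.3 mm across flats with a round collar, 12.7 mm long, 12 g; origin in its middle, z along its bore; low friction (about 0.2) on tray and beaker, so it slides on slopes over about 17 degrees
- nut_4: brass tube-fitting nut, hexagon 14.3 mm across flats with a round collar, 12.7 mm long, 12 g; origin in its middle, z along its bore; low friction (about 0.2) on tray and beaker, so it slides on slopes over about 17 degrees
- spanner: bystander: open-ended steel spanner, 26x144x6 mm, lying flat; origin in the middle of its underside
- tweezers: bystander: steel tweezers, 14x126x8 mm, lying flat; origin in the middle of the underside
- tape_roll: bystander: small white roll of tape, 62 mm across, 19 mm high, lying flat; origin at the centre of its underside
- rinse_bottle: bystander: white plastic screw-cap bottle, 58 mm across, 140 mm high, standing; origin at the centre of its underside
- rubber_bulb: bystander: rubber suction bulb, 59 mm across, 113 mm high, standing on its ball, spout up; origin at the centre of its underside
- marker_pen: bystander: marker pen, 17x124x17 mm, lying; origin in the middle of its underside
Things that resemble listed ones, but are neither listed nor needed, are in the scene too. Of the things that look like the tray, the middle-sized one is meant. Of the things that look like the beaker, take the one that is farthest from the robot's base at the start.

How it is judged:
By the outcome, as a careful person would: the job done as asked, in the order asked, and still so for the second after the job is handed in, while the arm keeps its last pose, push and grip.
It also fails if it takes over 69 s, if anything falls off the work surface, if the arm or the gripper's body presses on something with over 40 N, if the wrist force passes 120 N, or if a joint passes its speed limit or range.

## Robot

A 6-joint arm with a two-finger parallel gripper is mounted at the origin on the work surface; the furniture and walls round the work are solid. World frame = base frame: x ahead of the robot, y to its left, z up, the work surface at z = 0. Lengths are in mm, angles in degrees, forces in N, time in s.
With the tool pointing down it reaches from about 300 to 850 mm from the base axis. Payload 4.2 kg.
Tool frame: the origin (TCP) lies between the finger pads; the fingertips stand 14 mm ahead of it and the grasp point (between the pads) lies 5 mm behind it (env.finger_overhang is the distance from the TCP to the fingertips, in mm); z points along the fingers, y is the line along which they close (so a half turn about z gives the same grasp; the last joint's range is limited). The gripper opens to 91 mm and grips with 3 to 60 N. Pads are 32 mm wide; open, the fingers measure 118 mm over their backs; the gripper's body (76 mm by 178 mm) begins 60 mm behind the grasp point.
Start: joints at [-64.171, 18.312, 89.639, -0, 72.044, -1.146], TCP at [260.825, -512.457, 227.976] pointing down, gripper open.
Joint ranges: [-177.97, 177.97], [-48.28, 115.42], [12.27, 149.76], [-77.06, 257.06], [2.81, 150.46], [-146.56, 146.56]. Speed limits (degrees/s): [147.25, 147.25, 180, 180, 180, 180].

## Interface

Orientations are given as [roll, pitch, yaw] about the fixed x, y, z axes, in that order (R = Rz(yaw) Ry(pitch) Rx(roll)).
In Python, from workcell import status, cams, env, finder gives the robot as it stands.
- The arm moves only by the tool apply_moves, never from a script. Its argument "increments" is a list of rows, each a list of 7 numbers: the opening, from -1 (shut) to 1 (fully open), then the shift along the world's x, y, z in m, then the turn, a rotation vector about the world's x, y, z in degrees. In form: [[gripper, x, y, z, ax, ay, az], ...]. A call has 1 to 5 rows; each row shifts and turns the commanded pose from where the row before left it; what a row does not reach is not made up. A row lasts 1/12 s, in which the tool goes at most 41.7 mm and 7.16 degrees, less where a joint would pass 70% of its speed; a pose out of reach is approached as far as the arm can. A call with a gripper value outside its range is refused whole. The fingers move at their own pace and stop on an object; "newtons" is the grip in N (left out, the last holds). Time passes only in rows, so rows that do not move let the fingers close. It gives the time, the measured TCP pose, the force, the opening and the grip force at its end, in the units of the state.
- status.state(): the state, without advancing time (a new reading comes with each control period).
- cams.grab_frame(name): name is "scene" or "side" or "wrist"; returns a dict with "color" (480x640x3 uint8, red, green, blue), "intrinsics" (3x3 intrinsics, pixels), "k1" (the pictures are not rectified: a ray, as slopes to the right and down, at radius r is drawn at 1 + k1 r^2 times it, then the intrinsics apply), "R" (3x3) and "t" (3): a world point X has camera coordinates R X + t. Camera axes: x right, y down, z forward; pixel columns grow to the right and rows downward; lengths in mm; the calibration is good to about 2 mm. A picture is of the moment at which its call begins. There is no depth.
- env.job_done(): hands the job in; it is judged then, once.
Trained networks look in the newest picture that a camera, given by its name, has taken for a name from the list of things; names that differ only in an ending like _2 or _b are one class to them, and where a whole thing is asked for, a point or a joint stands for the part that bears it (a point fixed in the world has none). Each returns a list of dicts, best first, with "score" (0 to 1); they miss things now and then, are a little off and sometimes report something else, mostly with a low value. They report only what shows in the picture. A call takes as long as a camera call. They do not tell look-alikes from the thing itself.
- finder.boxes_of(query, camera): "rect" ([left, top, width, height] in pixels, round what is visible of it).
- finder.trace(query, camera): "pixels" (480x640 bool, what is visible of it) and "rect" ([left, top, width, height] in pixels, round what is visible of it).
The state is a dict: "time_s": time; "qpos": joint angles; "qvel": joint speeds; "effort": joint torques, N m; "ee_pos": TCP position; "ee_rot": TCP orientation; "force": force on the tool from outside, world axes, zero at the start; "torque": the same for the moment, N m; "gripper_width": finger opening in mm; "gripper_force": force on a finger pad.
Only numpy, scipy, OpenCV 4.12 (cv2) and the standard library are available. Lean on these libraries where they do the work, as an engineer would, in place of code of your own. Each camera call takes 0.05 s, during which the arm holds its last target. There are 200 camera calls.

## Working session

There is one attempt and no reset: what is moved stays moved. The work goes in short steps, Python scripts to look and compute and a tool call to move; the robot and the scene stay as the last step left them, time stands still between calls to the robot, and variables do not carry over. Pictures are saved under pics/ and viewed, at most 10 in all, crops included, and the job is handed in when it is done.

Besides the shell and the picture viewer there is one more tool, called after ">>>" as name(argument=value, ...), one argument or row to a line, values as JSON. apply_moves: Moves the arm, as the interface text tells. Its arguments: {"type":"object","properties":{"increments":{"type":"array","items":{"type":"array","items":{"type":"number"}}},"newtons":{"type":"number"}},"required":["increments"]}

```bash
mkdir -p pics; ls; cat > h.py <<'E'
import numpy as np, cv2
from workcell import status, cams, env, finder
def ray(f,u,v):
    K=f["intrinsics"];K=np.array(K);R=np.array(f["R"]);t=np.array(f["t"])
    d=np.array([(u-K[0,2])/K[0,0],(v-K[1,2])/K[1,1]]);s=d.copy()
    for _ in range(20): s=d/(1+f["k1"]*(s@s))
    return -R.T@t, R.T@np.array([s[0],s[1],1.])
def at_z(f,u,v,z):
    c,d=ray(f,u,v); return c+d*(z-c[2])/d[2]
def proj(f,X):
    p=np.array(f["R"])@np.array(X,float)+np.array(f["t"]);s=p[:2]/p[2];s=s*(1+f["k1"]*(s@s))
    K=np.array(f["intrinsics"]);return np.array([K[0,0]*s[0]+K[0,2],K[1,1]*s[1]+K[1,2]])
def save(f,n,crop=None,k=1):
    im=f["color"][:,:,::-1]
    if crop: x,y,w,h=crop; im=im[y:y+h,x:x+w]
    cv2.imwrite("pics/"+n,cv2.resize(im,None,fx=k,fy=k,interpolation=cv2.INTER_CUBIC))
E
python3 - <<'E'
from h import *
for c in ["scene","side"]:
    f=cams.grab_frame(c); save(f,c+"0.png"); C,d=ray(f,320,240);print(c,C.round(),d.round(2))
    for q in ["beaker","tray","tray_handle","nut_0"]:
        for b in finder.boxes_of(q,c):
            l,t,w,h=b["rect"];print(q,round(b["score"],2),b["rect"],at_z(f,l+w/2,t+h/2,0).round()[:2])
E
```

```text
pics
scene [ 401.  680. 1158.] [ 0.07 -0.55 -0.83]
beaker 0.85 [322.8, 294.7, 20.7, 29.0] [435. 117.]
tray 0.97 [392.4, 139.3, 76.7, 57.5] [ 209. -392.]
tray 0.85 [251.5, 173.3, 72.2, 68.2] [ 606. -176.]
tray 0.63 [354.9, 204.8, 37.5, 41.3] [ 360. -153.]
tray_handle 0.98 [255.8, 172.5, 67.4, 66.8] [ 601. -182.]
tray_handle 0.83 [352.1, 206.0, 43.2, 39.0] [ 360. -153.]
tray_handle 0.68 [391.9, 137.8, 78.9, 60.0] [ 207. -393.]
side [207. 609. 962.] [ 0.24 -0.59 -0.77]
beaker 0.91 [295.9, 306.2, 25.4, 33.2] [438. 116.]
beaker 0.88 [240.0, 290.0, 21.9, 34.9] [581. 130.]
tray 0.97 [353.4, 222.6, 42.9, 49.5] [ 366. -155.]
tray 0.82 [255.9, 180.0, 77.1, 70.7] [ 607. -178.]
tray 0.65 [409.1, 168.2, 64.3, 65.2] [ 245. -387.]
tray_handle 0.92 [408.1, 168.3, 64.1, 65.7] [ 248. -385.]
tray_handle 0.81 [257.9, 180.4, 75.8, 71.2] [ 603. -177.]
tray_handle 0.74 [352.7, 225.0, 43.8, 46.7] [ 366. -151.]
```

View pics/scene0.png

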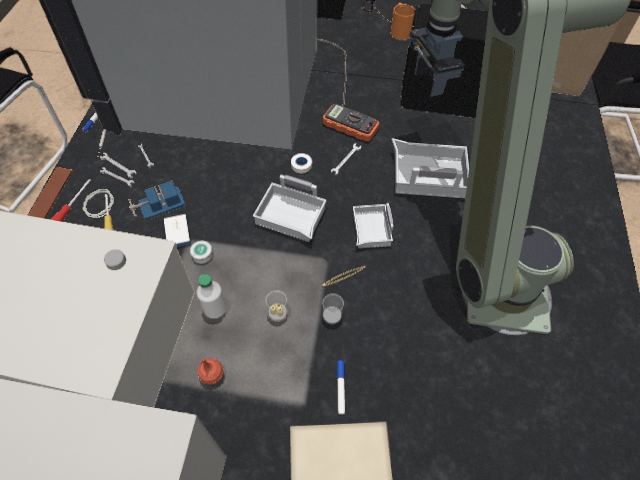

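View pics/side0.png

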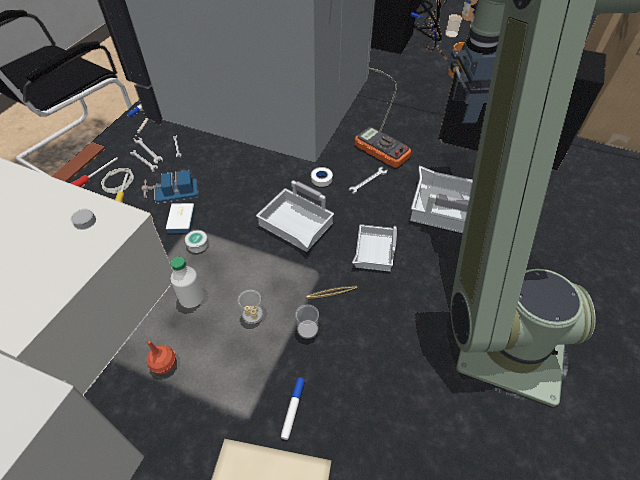

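Candidates in the scene image:
- **Beakers:** (277,307) holds the nuts and is at about (581,130). (333,310) is empty and is at about (435,117).
- **Trays:** (290,210), (373,226) which is small, and (432,168) which is large.

I choose the beaker at (277,307), the farthest, and the tray at (290,210), the middle-sized one. Its handle is at the top of the image and its lip is at about (313,238). Next I'll fit the poses and check with a crop.

```bash
cat >> h.py <<'E'
def rz(a): a=np.radians(a);c,s=np.cos(a),np.sin(a);return np.array([[c,-s,0],[s,c,0],[0,0,1]])
def box(x0,x1,y0,y1,z0,z1): return np.array([[x,y,z] for x in(x0,x1) for y in(y0,y1) for z in(z0,z1)],float)
BODY=np.vstack([box(-60,60,-80,80,0,38),[[70,90,38],[60,54,38],[34,80,38]]])
HAND=box(-66.5,-52.5,-40,40,38,90)
a=np.linspace(0,2*np.pi,40)[:-1];CYL=np.vstack([np.c_[25.5*np.cos(a),25.5*np.sin(a),0*a+z] for z in(0,66)])
def sil(f,parts):
    m=np.zeros((480,640),np.uint8)
    for P in parts:
        q=np.array([proj(f,p) for p in P]);cv2.fillConvexPoly(m,cv2.convexHull((q*16).round().astype(np.int32)),1,shift=4)
    return m>0
def fit(views,parts,x0,scale=False):
    from scipy.optimize import minimize
    def cost(v):
        R=rz(v[2]);s=v[3]/50 if scale else 1;c=0
        for f,m in views:
            S=sil(f,[(P*s)@R.T+[v[0],v[1],0] for P in parts]);c+=1-(S&m).sum()/(S|m).sum()
        return c/len(views)
    n=4 if scale else 3;x0=np.array(list(x0)+([50] if scale else []),float)
    r=minimize(cost,x0,method="Nelder-Mead",options=dict(initial_simplex=np.vstack([x0]+[x0+8*np.eye(n)[i] for i in range(n)]),maxiter=250))
    return r.x.round(1),round(r.fun,3)
def pick(q,cam,f,X):
    best=None
    for o in finder.trace(q,cam):
        l,t,w,h=o["rect"];d=np.hypot(*(proj(f,X)-[l+w/2,t+h/2]))
        if d<20 and (best is None or d<best[0]): best=(d,o["pixels"])
    return None if best is None else best[1].astype(bool)
E
python3 - <<'E'
from h import *
F={c:cams.grab_frame(c) for c in ["scene","side"]}
for n,q,X,yaw,parts in [("tray","tray",[606,-177,20],90,[BODY,HAND]),("small","tray",[362,-153,10],0,[BODY,HAND]),("big","tray",[225,-390,20],90,[BODY,HAND]),
   ("beaker","beaker",[572,123,33],0,[CYL]),("bk2","beaker",[430,112,33],0,[CYL])]:
    V=[(F[c],m) for c in F if (m:=pick(q,c,F[c],X)) is not None]
    if V:
        print(n,len(V),fit(V,parts,[X[0],X[1],yaw]),"scale",fit(V,parts,[X[0],X[1],yaw],True))
for q in ["rinse_bottle","rubber_bulb","tweezers","spanner","tape_roll","marker_pen"]:
    for c in F:
      for b in finder.boxes_of(q,c)[:2]:
        l,t,w,h=b["rect"];print(q,c,round(b["score"],2),[round(i) for i in b["rect"]],at_z(F[c],l+w/2,t+h,0).round()[:2])
f=F["scene"]
print("cabinet",at_z(f,290,148,0),at_z(f,80,128,0))
print("whitebox bottom corner",at_z(f,125,408,0),at_z(f,193,292,0))
im=f["color"][:,:,::-1].copy()[165:335,245:355]
cv2.imwrite("pics/crop0.png",cv2.resize(im,None,fx=3.5,fy=3.5,interpolation=cv2.INTER_CUBIC))
for p in ((200,240),(180,262)): pass
E
```

```text
tray 2 (array([ 593.8, -149.6,   77.8]), np.float64(0.085)) scale (array([ 593.7, -149.5,   77.7,   49.9]), np.float64(0.085))
small 2 (array([ 365.8, -156.7,   -3.1]), np.float64(0.47)) scale (array([ 363.9, -143.1,   13.6,   35.7]), np.float64(0.052))
big 2 (array([ 249.2, -366.9,    8.8]), np.float64(0.222)) scale (array([ 237.6, -344.2,   91.4,   47.3]), np.float64(0.285))
beaker 2 (array([571.9, 144.7,  -6. ]), np.float64(0.182)) scale (array([571.6, 144.1, -13.8,  46.1]), np.float64(0.092))
bk2 2 (array([437. , 129.4, -18.5]), np.float64(0.152)) scale (array([436.7, 129. , -21.2,  45.8]), np.float64(0.039))
rinse_bottle scene 0.81 [196, 274, 29, 45] [731. 193.]
rinse_bottle scene 0.44 [265, 291, 21, 26] [573. 160.]
rinse_bottle side 0.92 [172, 257, 32, 52] [716. 189.]
rubber_bulb scene 0.7 [195, 361, 32, 22] [687. 349.]
rubber_bulb scene 0.38 [334, 147, 28, 26] [ 454. -331.]
rubber_bulb side 0.69 [147, 342, 30, 30] [682. 344.]
tweezers scene 0.63 [323, 270, 41, 15] [419.  45.]
tweezers side 0.73 [310, 287, 46, 11] [410.  32.]
tweezers side 0.63 [172, 257, 31, 51] [718. 187.]
spanner scene 0.52 [251, 174, 71, 68] [587. -60.]
spanner scene 0.42 [336, 148, 26, 25] [ 451. -333.]
spanner side 0.43 [351, 167, 34, 26] [ 448. -340.]
tape_roll scene 0.83 [289, 156, 24, 21] [ 589. -296.]
tape_roll scene 0.41 [265, 291, 23, 28] [571. 166.]
tape_roll side 0.82 [312, 168, 20, 16] [ 583. -323.]
marker_pen scene 0.94 [340, 358, 7, 52] [379. 363.]
marker_pen scene 0.53 [253, 173, 72, 66] [581. -70.]
marker_pen side 0.78 [280, 376, 26, 66] [362. 369.]
cabinet [ 640.96404779 -402.52081018    0.        ] [1323.01242324 -384.55292721    0.        ]
whitebox bottom corner [863.74642778 436.70036962   0.        ] [793.55181981 126.56580141   0.        ]
```

View pics/crop0.png

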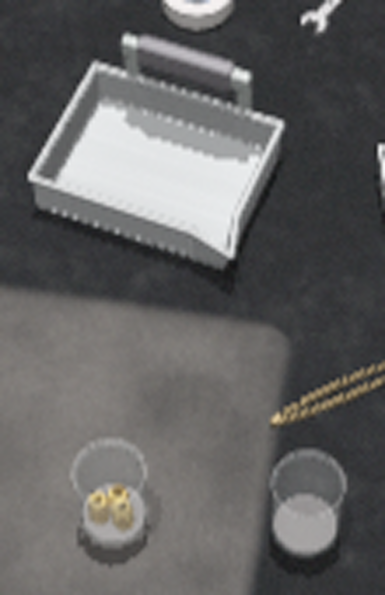

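>>> apply_moves(
  increments=[
    [1,0.01,0.035,0.01,7,0,0],
    [1,0.01,0.035,0.01,7,0,0],
  ],
)

```text
time_s: 1.87
ee_pos: [280.8, -441.1, 249.0]
ee_rot: [-167.2, -6.4, 26.2]
force: [0.4, 0.7, -0.2]
gripper_width: 91.0
gripper_force: 0.0
```

```bash
python3 -c "
from h import *
s=status.state();print({k:s[k] for k in ('time_s','qpos','ee_pos','ee_rot')})"
```

```text
{'time_s': 1.8667, 'qpos': array([-62.77440213,  19.42125346,  86.37132716,   6.50763279,
        86.96199785,  -0.79615991]), 'ee_pos': array([ 280.82853918, -441.12286749,  248.95514876]), 'ee_rot': array([-167.23454858,   -6.43749671,   26.22856387])}
```

The crop shows the tray with its lip at crop (230,262) and handle at the top, and the target beaker with nuts at crop (110,505). Both choices hold; the tray fits at (594,-150) yaw 78° with scale 1.00. I'll use a side grasp with the tool pitched 30° down and heading +y.

```bash
cat >> h.py <<'E'
from scipy.spatial.transform import Rotation as Ro
def tool(h,p,roll=0):
    h,p=np.radians([h,p]);z=np.array([np.cos(h)*np.cos(p),np.sin(h)*np.cos(p),-np.sin(p)]);y=np.array([np.sin(h),-np.cos(h),0])
    return np.c_[np.cross(y,z),y,z]@rz(roll)
def plan(pos,R,P0=None,R0=None):
    s=status.state()
    P0=s["ee_pos"] if P0 is None else P0;R0=Ro.from_euler("xyz",s["ee_rot"],degrees=True).as_matrix() if R0 is None else R0
    d=np.array(pos)-P0;w=Ro.from_matrix(R@np.array(R0).T).as_rotvec(degrees=True)
    n=int(np.ceil(max(np.linalg.norm(d)/40,np.linalg.norm(w)/7)));print("n",n,"per row mm",(d/n).round(1),"deg",(w/n).round(2));return n
def q():
    s=status.state();print("t",s["time_s"],"q",s["qpos"].round(1),"p",s["ee_pos"].round(1),"r",s["ee_rot"].round(1),"F",np.round(s["force"],1),"w",s["gripper_width"],s["gripper_force"])
E
python3 - <<'E'
from h import *
R1=tool(80,30)
plan([530,-60,230],R1)
plan([555,46,92],R1,[530,-60,230],R1)
plan([573,148,30],R1,[555,46,92],R1)
E
```

```text
n 12 per row mm [20.8 31.8 -1.6] deg [ 3.08 -3.49  3.53]
n 5 per row mm [  5.   21.2 -27.6] deg [0. 0. 0.]
n 4 per row mm [  4.5  25.5 -15.5] deg [0. 0. 0.]
```

>>> apply_moves(
  increments=[
    [1,0.021,0.032,0,3.08,-3.49,3.53],
    [1,0.021,0.032,0,3.08,-3.49,3.53],
    [1,0.021,0.032,0,3.08,-3.49,3.53],
    [1,0.021,0.032,0,3.08,-3.49,3.53],
    [1,0.021,0.032,0,3.08,-3.49,3.53],
  ],
)

```text
time_s: 2.28
ee_pos: [386.6, -281.3, 248.4]
ee_rot: [-164.8, -29.5, 43.5]
force: [0.7, -0.4, 0.2]
gripper_width: 91.3
gripper_force: 0.0
```

>>> apply_moves(
  increments=[
    [1,0.021,0.032,0,3.08,-3.49,3.53],
    [1,0.021,0.032,0,3.08,-3.49,3.53],
    [1,0.021,0.032,0,3.08,-3.49,3.53],
    [1,0.021,0.032,0,3.08,-3.49,3.53],
    [1,0.021,0.032,0,3.08,-3.49,3.53],
  ],
)

```text
time_s: 2.7
ee_pos: [491.6, -121.3, 248.3]
ee_rot: [-171.8, -52.1, 66.1]
force: [0.4, -0.3, -0.3]
gripper_width: 91.2
gripper_force: 0.0
```

>>> apply_moves(
  increments=[
    [1,0.021,0.032,0,3.08,-3.49,3.53],
    [1,0.021,0.032,0,3.08,-3.49,3.53],
    [1,0,0,0,0,0,0],
  ],
)

```text
time_s: 2.95
ee_pos: [534.4, -54.7, 246.1]
ee_rot: [179.9, -60.1, 80.2]
force: [0.1, 0.5, 0.3]
gripper_width: 91.1
gripper_force: 0.0
```

```bash
python3 - <<'E'
from h import *
q()
R1=tool(80,30)
plan([555,46,92],R1)
for c in ["scene","side","wrist"]:
    f=cams.grab_frame(c)
    m=pick("beaker",c,f,[572,144,33]); print(c,proj(f,[572,144,0]),proj(f,[572,144,66]),m is not None)
    if c=="wrist": save(f,"w1.png")
E
```

```text
t 2.95 q [-35.2  26.5  99.2  51.6  90.6 -42.8] p [534.4 -54.7 246.1] r [179.9 -60.1  80.2] F [0.1 0.5 0.3] w 91.14925555268165 0.0
n 5 per row mm [  4.1  20.1 -30.8] deg [-0.02  0.01 -0.03]
scene [277.20348535 310.89956031] [275.66382718 298.77978889] True
side [251.47986274 313.33683962] [248.18041784 298.13117624] True
wrist [327.04656436 288.54285241] [327.41627655 253.92193826] True
```

View pics/w1.png

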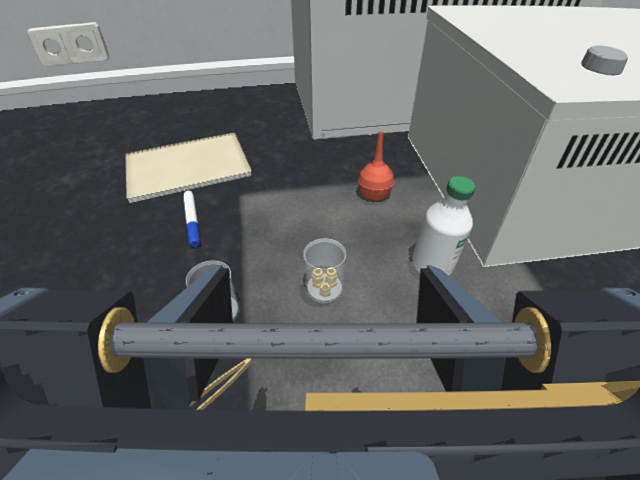

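```bash
python3 - <<'E'
from h import *
f=cams.grab_frame("wrist");m=pick("beaker","wrist",f,[572,144,33])
ys,xs=np.where(m);print(xs.min(),xs.max(),ys.min(),ys.max())
print(fit([(f,m)],[CYL],[572,144,0])); print("cam",ray(f,320,240))
S=sil(f,[CYL+[572,144,0]]);ys,xs=np.where(S);print(xs.min(),xs.max(),ys.min(),ys.max())
E
```

```text
304 345 238 301
(array([569.9, 149.1,   4.3]), np.float64(0.077))
cam (array([ 513.76978231, -155.78840492,  391.45602082]), array([ 0.11669037,  0.70096466, -0.70377772]))
306 349 239 305
```

The wrist view shows the target beaker with nuts at (325,270), centred between the open fingers. The empty beaker is at (212,290) and the rinse bottle at (440,230), both clear of the path.

>>> apply_moves(
  increments=[
    [1,0.0037,0.0207,-0.0312,0,0,0],
    [1,0.0037,0.0207,-0.0312,0,0,0],
    [1,0.0037,0.0207,-0.0312,0,0,0],
    [1,0.0037,0.0207,-0.0312,0,0,0],
    [1,0.0037,0.0207,-0.0312,0,0,0],
  ],
)

```text
time_s: 3.77
ee_pos: [551.6, 44.9, 91.2]
ee_rot: [179.6, -59.8, 80.1]
force: [0.7, -0.7, -0.8]
gripper_width: 91.5
gripper_force: 0.0
```

>>> apply_moves(
  increments=[
    [1,0.0036,0.0204,-0.012,0,0,0],
    [1,0.0036,0.0204,-0.012,0,0,0],
    [1,0.0036,0.0204,-0.012,0,0,0],
    [1,0,0,0,0,0,0],
  ],
)

```text
time_s: 4.1
ee_pos: [560.8, 108.5, 54.4]
ee_rot: [-179.8, -59.9, 79.8]
force: [-0.3, -0.2, -0.1]
gripper_width: 91.2
gripper_force: 0.0
```

```bash
python3 - <<'E'
from h import *
q()
f=cams.grab_frame("wrist");save(f,"w2.png",(120,120,400,280),2)
m=pick("beaker","wrist",f,[571,147,33])
if m is not None:print(fit([(f,m)],[CYL],[571,147,0]))
E
```

```text
t 4.1 q [-19.1  39.1 114.1  67.8  67.3 -61.1] p [560.8 108.5  54.4] r [-179.8  -59.9   79.8] F [-0.3 -0.2 -0.1] w 91.2111090524048 0.0
(array([ 5.704e+02,  1.536e+02, -5.000e-01]), np.float64(0.139))
```

>>> apply_moves(
  increments=[
    [1,0.005,0.021,-0.0115,0,0,0],
    [1,0.005,0.021,-0.0115,0,0,0],
    [0.2,0,0,0,0,0,0],
    [-0.2,0,0,0,0,0,0],
    [-0.2,0,0,0,0,0,0],
  ],
  newtons=25,
)

```text
time_s: 4.62
ee_pos: [572.8, 146.9, 33.8]
ee_rot: [179.5, -59.9, 80.2]
force: [0.0, 0.1, 0.2]
gripper_width: 73.9
gripper_force: 0.0
```

>>> apply_moves(
  increments=[
    [-0.2,0,0,0,0,0,0],
    [-0.2,0,0,0,0,0,0],
    [-0.2,0,0,0,0,0,0],
    [-0.2,0,0,0,0,0,0],
    [-0.2,0,0,0,0,0,0],
  ],
  newtons=25,
)

```text
time_s: 5.03
ee_pos: [572.0, 148.0, 33.4]
ee_rot: [179.7, -59.9, 80.1]
force: [-2.3, -1.8, 2.7]
gripper_width: 48.9
gripper_force: 24.9
```

```bash
python3 - <<'E'
from h import *
q()
P=[0,0,0];
R1=tool(80,30)
plan([560,100,190],R1)
for roll in (60,100,130,140,150):
    for p in (30,15,10):
        R=tool(30,p,roll);u=R@tool(80,30).T@[0,0,1]  # body axis
        R0=tool(80,30);ub=R0.T@[0,0,1];u=R@ub;print(roll,p,u.round(2),round(np.degrees(np.arccos(u[2]))),end=" | ")
E
```

```text
t 5.0333 q [-14.8  41.2 114.7  72.8  64.6 -63.3] p [572.  148.   33.4] r [179.7 -59.9  80.1] F [-2.3 -1.8  2.7] w 48.92320543306038 24.869809872179758
n 5 per row mm [-2.4 -9.6 31.3] deg [0.02 0.02 0.03]
60 30 [ 0.19 -0.76  0.63] 51 | 60 15 [ 0.05 -0.83  0.55] 57 | 60 10 [ 0.01 -0.86  0.51] 59 | 100 30 [-0.01 -0.99  0.12] 83 | 100 15 [-0.03 -1.   -0.02] 91 | 100 10 [-0.02 -1.   -0.06] 94 | 130 30 [-0.28 -0.93 -0.23] 103 | 130 15 [-0.21 -0.89 -0.41] 114 | 130 10 [-0.18 -0.87 -0.46] 117 | 140 30 [-0.38 -0.86 -0.32] 109 | 140 15 [-0.29 -0.81 -0.51] 121 | 140 10 [-0.25 -0.79 -0.57] 125 | 150 30 [-0.48 -0.78 -0.4 ] 114 | 150 15 [-0.37 -0.71 -0.6 ] 127 | 150 10 [-0.32 -0.69 -0.65] 131 |
```

>>> apply_moves(
  increments=[
    [-0.2,0,0,0.015,0,0,0],
    [-0.2,0,-0.002,0.03,0,0,0],
    [-0.2,0,-0.01,0.035,0,0,0],
    [-0.2,0,-0.01,0.035,0,0,0],
    [-0.2,0,-0.01,0.03,0,0,0],
  ],
)

```text
time_s: 5.45
ee_pos: [571.9, 115.9, 179.7]
ee_rot: [179.7, -59.8, 80.1]
force: [0.6, -0.4, -1.1]
gripper_width: 49.2
gripper_force: 24.9
```

```bash
python3 - <<'E'
from h import *
q()
G=np.array([612,-108,125.]);Rt=tool(20,25,60);T=G+5*Rt[:,2];T[2]+=25
R=tool(50,28,25);mid=np.array([595,15,160]);plan(mid,R);plan(T,Rt,mid,R)
for a,b in((60,100),(100,130),(130,150)):
    plan(G+5*Rt[:,2],tool(20,25,b),G+5*Rt[:,2],tool(20,25,a))
f=cams.grab_frame("side");save(f,"s2.png",(170,180,250,190),3)
E
```

```text
t 5.45 q [-18.   28.1 108.7  63.4  73.4 -45.1] p [571.9 115.9 179.7] r [179.7 -59.8  80.1] F [ 0.6 -0.4 -1.1] w 49.209806662245285 24.896920012542978
n 7 per row mm [  3.3 -14.4  -2.8] deg [ 1.64  2.77 -5.95]
n 8 per row mm [  2.7 -15.2  -1.5] deg [ 3.5   1.99 -5.61]
n 6 per row mm [0. 0. 0.] deg [ 5.68  2.07 -2.82]
n 5 per row mm [0. 0. 0.] deg [ 5.11  1.86 -2.54]
n 3 per row mm [0. 0. 0.] deg [ 5.68  2.07 -2.82]
```

View pics/s2.png

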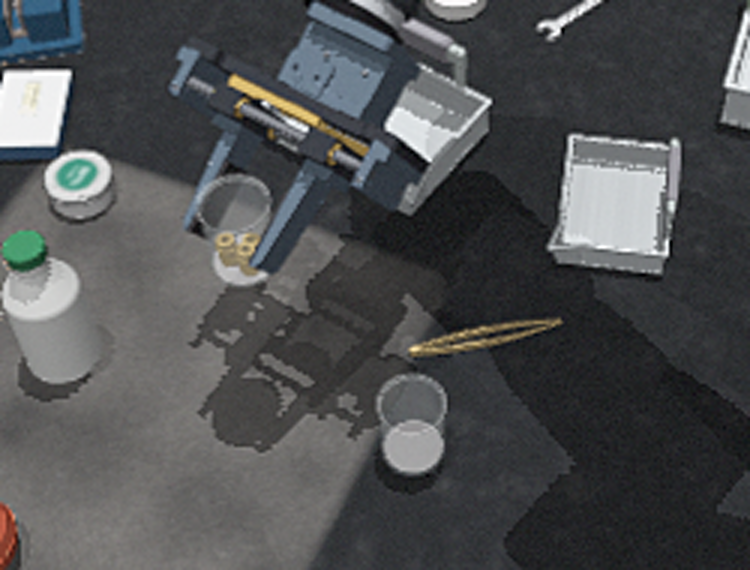

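The beaker is held upright at crop (235,230) with the nuts inside. Moving towards the tray, tilting part-way on the way.

>>> apply_moves(
  increments=[
    [-0.2,0.0033,-0.0144,-0.0028,1.64,2.77,-5.95],
    [-0.2,0.0033,-0.0144,-0.0028,1.64,2.77,-5.95],
    [-0.2,0.0033,-0.0144,-0.0028,1.64,2.77,-5.95],
    [-0.2,0.0033,-0.0144,-0.0028,1.64,2.77,-5.95],
    [-0.2,0.0033,-0.0144,-0.0028,1.64,2.77,-5.95],
  ],
)

```text
time_s: 5.92
ee_pos: [588.5, 43.2, 163.0]
ee_rot: [-149.3, -57.6, 23.1]
force: [0.1, 0.1, -0.8]
gripper_width: 48.9
gripper_force: 24.9
```

>>> apply_moves(
  increments=[
    [-0.2,0.0033,-0.0144,-0.0028,1.64,2.77,-5.95],
    [-0.2,0.0033,-0.0144,-0.0028,1.64,2.77,-5.95],
    [-0.2,0,0,0,0,0,0],
  ],
)

```text
time_s: 6.17
ee_pos: [594.0, 14.6, 157.2]
ee_rot: [-141.4, -53.0, 4.9]
force: [-0.6, 0.4, -1.0]
gripper_width: 49.1
gripper_force: 24.9
```

```bash
python3 - <<'E'
from h import *
q()
G=np.array([612,-108,125.]);Rt=tool(20,25,60);T=G+5*Rt[:,2];T[2]+=25
plan(T,Rt)
E
```

```text
t 6.1667 q [-27.6  25.6 122.   84.   60.  -27.6] p [594.   14.6 157.2] r [-141.4  -53.     4.9] F [-0.6  0.4 -1. ] w 49.10061777421132 24.897208542970475
n 8 per row mm [  2.8 -15.1  -1.2] deg [ 3.49  1.97 -5.58]
```

>>> apply_moves(
  increments=[
    [-0.2,0.0028,-0.0151,-0.0012,3.49,1.97,-5.58],
    [-0.2,0.0028,-0.0151,-0.0012,3.49,1.97,-5.58],
    [-0.2,0.0028,-0.0151,-0.0012,3.49,1.97,-5.58],
    [-0.2,0.0028,-0.0151,-0.0012,3.49,1.97,-5.58],
  ],
)

```text
time_s: 6.5
ee_pos: [606.6, -45.4, 153.2]
ee_rot: [-123.8, -42.3, -30.6]
force: [-0.2, -0.0, -1.2]
gripper_width: 48.8
gripper_force: 24.9
```

>>> apply_moves(
  increments=[
    [-0.2,0.0028,-0.0151,-0.0012,3.49,1.97,-5.58],
    [-0.2,0.0028,-0.0151,-0.0012,3.49,1.97,-5.58],
    [-0.2,0.0028,-0.0151,-0.0012,3.49,1.97,-5.58],
    [-0.2,0.0028,-0.0151,-0.0012,3.49,1.97,-5.58],
    [-0.2,0,0,0,0,0,0],
  ],
)

```text
time_s: 6.92
ee_pos: [617.8, -105.4, 148.7]
ee_rot: [-118.2, -27.2, -56.3]
force: [-0.5, 0.1, -0.5]
gripper_width: 49.2
gripper_force: 24.9
```

```bash
python3 - <<'E'
from h import *
q()
G=np.array([612,-108,120.]);Rt=tool(20,25,60);T=G+5*Rt[:,2]
plan(T,tool(20,25,95))
f=cams.grab_frame("side");save(f,"s3.png",(200,130,250,190),3)
E
```

```text
t 6.9167 q [-32.5  25.4 130.7 114.9  52.5  -6.2] p [ 617.8 -105.4  148.7] r [-118.2  -27.2  -56.3] F [-0.5  0.1 -0.5] w 49.20240310039502 24.889817120565567
n 6 per row mm [-0.3 -0.2 -5.1] deg [ 4.99  1.84 -2.47]
```

View pics/s3.png

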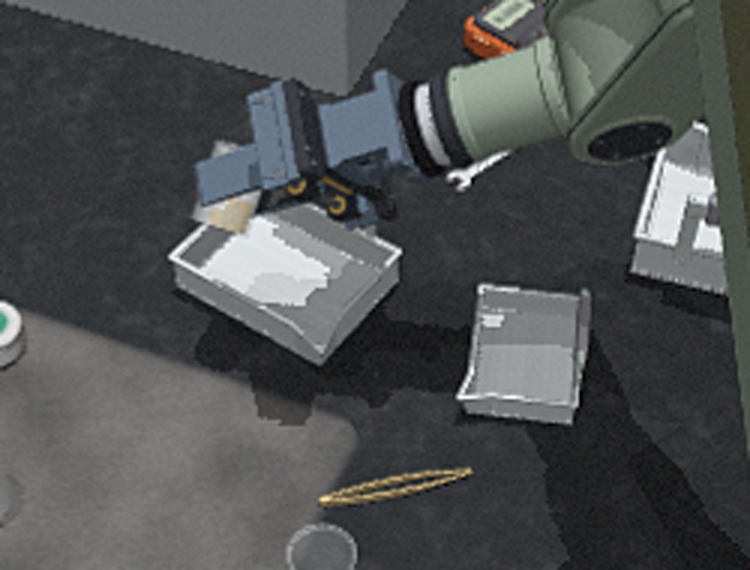

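The tilted beaker at crop (230,190) is above the tray and the gripper body clears the handle. I'll start pouring.

>>> apply_moves(
  increments=[
    [-0.2,-0.0004,0,-0.005,4.99,1.84,-2.47],
    [-0.2,-0.0004,0,-0.005,4.99,1.84,-2.47],
    [-0.2,-0.0004,0,-0.005,4.99,1.84,-2.47],
    [-0.2,-0.0004,0,-0.005,4.99,1.84,-2.47],
    [-0.2,-0.0004,0,-0.005,4.99,1.84,-2.47],
  ],
)

```text
time_s: 7.38
ee_pos: [616.0, -104.5, 123.7]
ee_rot: [-114.9, -0.7, -69.5]
force: [0.9, 0.1, -1.3]
gripper_width: 49.0
gripper_force: 24.9
```

>>> apply_moves(
  increments=[
    [-0.2,0,0,-0.003,4.26,1.55,-2.12],
    [-0.2,0,0,-0.003,4.26,1.55,-2.12],
    [-0.2,0,0,0,3.5,1.3,-1.8],
    [-0.2,0,0,0,3.5,1.3,-1.8],
    [-0.2,0,0,0,3.5,1.3,-1.8],
  ],
)

```text
time_s: 7.8
ee_pos: [616.0, -104.5, 117.8]
ee_rot: [-116.6, 19.4, -79.4]
force: [0.6, 0.1, -2.0]
gripper_width: 49.1
gripper_force: 24.9
```

```bash
cat >> h.py <<'E'
def look(n,cam="side",crop=None,k=1):
    f=cams.grab_frame(cam)
    if n: save(f,n,crop,k)
    o=[(round(b["score"],2),[round(i) for i in b["rect"]],at_z(f,b["rect"][0]+b["rect"][2]/2,b["rect"][1]+b["rect"][3]/2,9).round()[:2]) for b in finder.boxes_of("nut_0",cam)]
    print(cam,*o,sep="\n")
    return f
E
python3 - <<'E'
from h import *
q()
look(None);look(None,"scene")
R=tool(20,25,115);plan(status.state()["ee_pos"],R);plan(status.state()["ee_pos"],tool(20,25,150),None,R)
E
```

```text
t 7.8 q [-32.5  29.2 132.2 118.3  54.8  39.6] p [ 616.  -104.5  117.8] r [-116.6   19.4  -79.4] F [ 0.6  0.1 -2. ] w 49.1273103171072 24.86954152205726
side
scene
n 1 per row mm [0. 0. 0.] deg [ 3.18  1.14 -1.49]
n 5 per row mm [0. 0. 0.] deg [ 5.96  2.17 -2.96]
```

>>> apply_moves(
  increments=[
    [-0.2,0,0,0,3.4,1.24,-1.7],
    [-0.2,0,0,0,3.4,1.24,-1.7],
    [-0.2,0,0,0,3.4,1.24,-1.7],
    [-0.2,0,0,0,3.4,1.24,-1.7],
    [-0.2,0,0,0,3.4,1.24,-1.7],
  ],
)

```text
time_s: 8.42
ee_pos: [615.8, -105.0, 117.9]
ee_rot: [-122.0, 36.9, -90.7]
force: [0.6, -0.0, -0.8]
gripper_width: 49.6
gripper_force: 24.9
```

>>> apply_moves(
  increments=[
    [-0.2,0,0,0,3.4,1.24,-1.7],
    [-0.2,0,0,0,3.4,1.24,-1.7],
    [-0.2,0,0,0,3.4,1.24,-1.7],
    [-0.2,0,0,0,3.4,1.24,-1.7],
    [-0.2,0,0,0,3.4,1.24,-1.7],
  ],
)

```text
time_s: 8.83
ee_pos: [615.8, -105.1, 118.0]
ee_rot: [-134.5, 52.7, -108.2]
force: [0.7, 0.4, -1.5]
gripper_width: 49.2
gripper_force: 24.9
```

```bash
python3 - <<'E'
from h import *
q()
look("s4.png","side",(200,130,250,190),3);look(None,"scene")
E
```

```text
t 8.8333 q [-32.5  29.1 132.1 118.4  54.5  79.7] p [ 615.8 -105.1  118. ] r [-134.5   52.7 -108.2] F [ 0.7  0.4 -1.5] w 49.19480116450628 24.869732407678384
side
scene
```

View pics/s4.png

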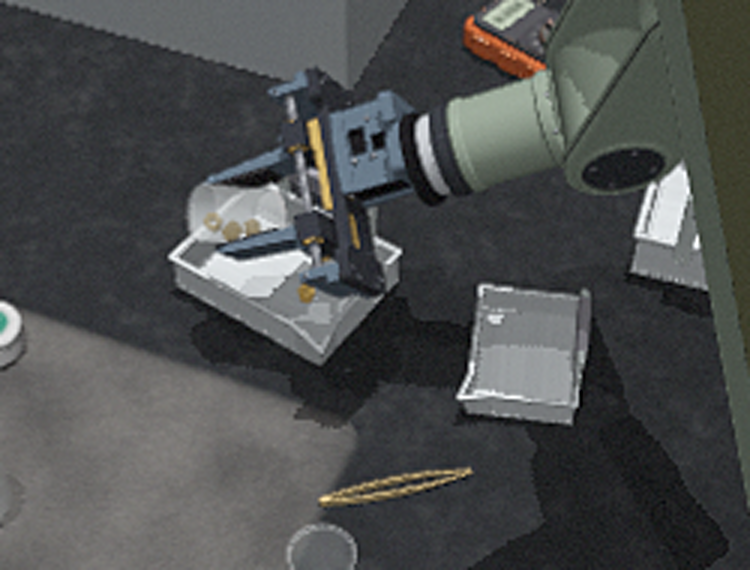

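One nut is in the tray at crop (305,293) and about three still show in the beaker at (230,225). I'll steepen the beaker by raising the tool pitch.

```bash
python3 - <<'E'
from h import *
p=status.state()["ee_pos"]
ub=tool(80,30).T@[0,0,1]
for a in((20,5,150),(20,0,145),(25,5,140)):
    R=tool(*a);u=R@ub;print(a,u.round(2),np.degrees(np.arccos(u[2])));plan(p+[0,0,18],R)
E
```

```text
(20, 5, 150) [-0.38 -0.6  -0.7 ] 134.7139830125626
n 3 per row mm [0. 0. 6.] deg [ 1.91 -6.46  0.17]
(20, 0, 145) [-0.3  -0.64 -0.71] 135.18664540167447
n 4 per row mm [0.  0.  4.5] deg [ 0.69 -6.43  0.39]
(25, 5, 140) [-0.27 -0.74 -0.62] 128.12007696152202
n 4 per row mm [0.  0.  4.5] deg [-0.61 -5.69  2.02]
```

>>> apply_moves(
  increments=[
    [-0.2,0,0,0.006,1.5,-5,0.1],
    [-0.2,0,0,0.006,1.5,-5,0.1],
    [-0.2,0,0,0.006,1.5,-5,0.1],
    [-0.2,0,0,0,1.2,-4.5,0.1],
    [-0.2,0,0,0,0,0,0],
  ],
)

```text
time_s: 9.45
ee_pos: [615.4, -105.9, 131.7]
ee_rot: [-100.3, 60.0, -79.1]
force: [-0.3, -0.8, -1.8]
gripper_width: 48.7
gripper_force: 24.9
```

>>> apply_moves(
  increments=[
    [-0.2,0,0,0,0,0,0],
    [-0.2,0,0,0,0,0,0],
    [-0.2,0,0,0,0,0,0],
    [-0.2,0,0,0,0,0,0],
  ],
)

```text
time_s: 9.78
ee_pos: [615.8, -105.2, 137.4]
ee_rot: [-99.7, 59.6, -78.5]
force: [-0.2, -0.3, -0.6]
gripper_width: 49.0
gripper_force: 24.9
```

```bash
python3 - <<'E'
from h import *
q()
look("s5.png","side",(220,140,180,120),4);look(None,"scene")
E
```

```text
t 9.7833 q [-36.   41.7 136.7 124.   84.2  61.3] p [ 615.8 -105.2  137.4] r [-99.7  59.6 -78.5] F [-0.2 -0.3 -0.6] w 48.96797877628098 24.877268130658194
side
(0.52, [259, 184, 73, 70], array([ 595., -158.]))
(0.37, [310, 288, 40, 12], array([420.,  30.]))
scene
```

View pics/s5.png

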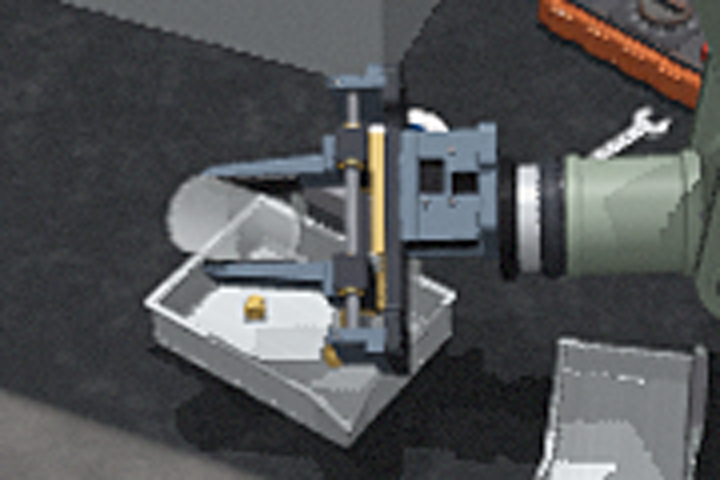

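The beaker at crop (230,215) looks empty. Two nuts are visible in the tray at (255,308) and (332,355); the rest are probably hidden under the gripper. I'll lift, un-tilt and count.

```bash
python3 - <<'E'
from h import *
p=status.state()["ee_pos"]
A=tool(20,18,105);B=tool(25,25,55);C=tool(50,28,25);D=tool(80,30)
pa=np.array([616,-100,200]);pb=np.array([616,-70,210]);pc=np.array([595,20,200]);pd=np.array([572,125,130])
plan(pa,A);plan(pb,B,pa,A);plan(pc,C,pb,B);plan(pd,D,pc,C);plan([572,148,34],D,pd,D)
E
```

```text
n 7 per row mm [0.  0.7 9. ] deg [-6.55 -0.49  1.3 ]
n 8 per row mm [0.  3.8 1.2] deg [-5.7  -1.47  2.88]
n 7 per row mm [-3.  12.9 -1.4] deg [-3.35 -2.04  5.42]
n 7 per row mm [ -3.3  15.  -10. ] deg [-1.61 -2.77  5.96]
n 3 per row mm [  0.    7.7 -32. ] deg [0. 0. 0.]
```

>>> apply_moves(
  increments=[
    [-0.2,0,0,0.009,-6.55,-0.49,1.3],
    [-0.2,0,0,0.009,-6.55,-0.49,1.3],
    [-0.2,0,0,0.009,-6.55,-0.49,1.3],
    [-0.2,0,0,0.009,-6.55,-0.49,1.3],
    [-0.2,0,0,0.009,-6.55,-0.49,1.3],
  ],
)

```text
time_s: 10.4
ee_pos: [615.4, -105.5, 181.5]
ee_rot: [-106.2, 26.9, -76.5]
force: [0.3, 0.0, -0.7]
gripper_width: 48.7
gripper_force: 24.9
```

>>> apply_moves(
  increments=[
    [-0.2,0,0,0.009,-6.55,-0.49,1.3],
    [-0.2,0,0,0.009,-6.55,-0.49,1.3],
    [-0.2,0,0.004,0.001,-5.7,-1.47,2.88],
    [-0.2,0,0.004,0.001,-5.7,-1.47,2.88],
    [-0.2,0,0.004,0.001,-5.7,-1.47,2.88],
  ],
)

```text
time_s: 10.82
ee_pos: [615.2, -92.9, 202.5]
ee_rot: [-110.2, -3.6, -66.0]
force: [0.8, 0.6, 0.1]
gripper_width: 49.0
gripper_force: 24.9
```

>>> apply_moves(
  increments=[
    [-0.2,0,0.004,0.001,-5.7,-1.47,2.88],
    [-0.2,0,0.004,0.001,-5.7,-1.47,2.88],
    [-0.2,0,0.004,0.001,-5.7,-1.47,2.88],
    [-0.2,0,0.004,0.001,-5.7,-1.47,2.88],
    [-0.2,0,0.004,0.001,-5.7,-1.47,2.88],
  ],
)

```text
time_s: 11.23
ee_pos: [615.2, -73.0, 206.9]
ee_rot: [-119.8, -31.5, -48.3]
force: [-0.3, -0.2, -0.5]
gripper_width: 49.0
gripper_force: 24.9
```

```bash
cat >> h.py <<'E'
def brass(f,u0,v0,u1,v1):
    h=cv2.cvtColor(f["color"],cv2.COLOR_RGB2HSV).astype(int)
    m=((h[...,0]>10)&(h[...,0]<30)&(h[...,1]>90)&(h[...,2]>60)).astype(np.uint8)
    m2=np.zeros_like(m);m2[v0:v1,u0:u1]=m[v0:v1,u0:u1]
    n,_,s,c=cv2.connectedComponentsWithStats(m2)
    return [(s[i,4],s[i,:4].tolist(),at_z(f,*c[i],9).round()[:2]) for i in range(1,n) if s[i,4]>3]
E
python3 - <<'E'
from h import *
q()
for c in ("scene","side"): 
    f=cams.grab_frame(c);print(c,*brass(f,240,160,345,260),sep="\n")
plan([595,20,200],tool(50,28,25))
E
```

```text
t 11.2333 q [-30.8  18.5 127.2 103.6  50.4   2.1] p [615.2 -73.  206.9] r [-119.8  -31.5  -48.3] F [-0.3 -0.2 -0.5] w 49.042856116155676 24.88469587813597
scene
(np.int32(7), [309, 184, 3, 4], array([ 555., -259.]))
(np.int32(16), [297, 200, 4, 5], array([ 577., -192.]))
(np.int32(21), [308, 203, 5, 5], array([ 544., -188.]))
(np.int32(20), [299, 207, 5, 5], array([ 567., -169.]))
(np.int32(17), [275, 209, 5, 5], array([ 631., -153.]))
(np.int32(17), [298, 217, 4, 5], array([ 564., -135.]))
side
(np.int32(10), [306, 179, 7, 3], array([ 623., -313.]))
(np.int32(13), [293, 182, 6, 4], array([ 652., -284.]))
(np.int32(24), [305, 183, 6, 7], array([ 614., -290.]))
(np.int32(21), [306, 210, 4, 6], array([ 574., -194.]))
(np.int32(25), [281, 214, 5, 6], array([ 630., -155.]))
(np.int32(24), [316, 214, 4, 7], array([ 543., -189.]))
(np.int32(24), [305, 217, 5, 6], array([ 566., -170.]))
(np.int32(25), [301, 226, 5, 6], array([ 563., -137.]))
n 7 per row mm [-2.9 13.2 -1.1] deg [-3.36 -2.03  5.41]
```

Both cameras agree on five nuts inside the tray, at about (576,-193), (544,-188), (566,-170), (630,-154) and (563,-136). Next I'll stand the beaker back at its original spot.

>>> apply_moves(
  increments=[
    [-0.2,-0.003,0.0132,-0.001,-3.36,-2.03,5.41],
    [-0.2,-0.003,0.0132,-0.001,-3.36,-2.03,5.41],
    [-0.2,-0.003,0.0132,-0.001,-3.36,-2.03,5.41],
    [-0.2,-0.003,0.0132,-0.001,-3.36,-2.03,5.41],
    [-0.2,-0.003,0.0132,-0.001,-3.36,-2.03,5.41],
  ],
)

```text
time_s: 11.75
ee_pos: [599.9, -7.0, 201.2]
ee_rot: [-131.4, -48.4, -13.5]
force: [1.5, 0.4, -0.4]
gripper_width: 49.0
gripper_force: 24.9
```

>>> apply_moves(
  increments=[
    [-0.2,-0.003,0.0132,-0.001,-3.36,-2.03,5.41],
    [-0.2,-0.003,0.0132,-0.001,-3.36,-2.03,5.41],
    [-0.2,-0.0033,0.015,-0.01,-1.61,-2.77,5.96],
    [-0.2,-0.0033,0.015,-0.01,-1.61,-2.77,5.96],
    [-0.2,-0.0033,0.015,-0.01,-1.61,-2.77,5.96],
  ],
)

```text
time_s: 12.17
ee_pos: [584.1, 64.5, 169.3]
ee_rot: [-154.6, -59.3, 34.0]
force: [-0.5, -0.0, -0.2]
gripper_width: 48.8
gripper_force: 24.9
```

>>> apply_moves(
  increments=[
    [-0.2,-0.0033,0.015,-0.01,-1.61,-2.77,5.96],
    [-0.2,-0.0033,0.015,-0.01,-1.61,-2.77,5.96],
    [-0.2,-0.0033,0.015,-0.01,-1.61,-2.77,5.96],
    [-0.2,-0.0033,0.015,-0.01,-1.61,-2.77,5.96],
    [-0.2,0,0,0,0,0,0],
  ],
)

```text
time_s: 12.58
ee_pos: [571.6, 125.7, 128.3]
ee_rot: [-179.6, -60.0, 79.7]
force: [-0.2, 0.2, -0.4]
gripper_width: 48.9
gripper_force: 24.9
```

```bash
python3 - <<'E'
from h import *
q()
plan([572,148,50],tool(80,30))
E
```

```text
t 12.5833 q [-17.1  32.4 111.2  65.9  70.2 -51. ] p [571.6 125.7 128.3] r [-179.6  -60.    79.7] F [-0.2  0.2 -0.4] w 48.866934559660606 24.890749472833704
n 3 per row mm [  0.1   7.4 -26.1] deg [-0.01 -0.07 -0.01]
```

>>> apply_moves(
  increments=[
    [-0.2,0,0.0074,-0.026,0,0,0],
    [-0.2,0,0.0074,-0.026,0,0,0],
    [-0.2,0,0.0074,-0.026,0,0,0],
    [-0.2,0,0,-0.01,0,0,0],
    [-0.2,0,0,-0.003,0,0,0],
  ],
)

```text
time_s: 13.0
ee_pos: [570.6, 146.2, 37.3]
ee_rot: [-179.2, -60.0, 79.1]
force: [0.3, -0.2, -1.3]
gripper_width: 48.9
gripper_force: 24.9
```

>>> apply_moves(
  increments=[
    [-0.2,0,0,-0.002,0,0,0],
    [-0.2,0,0,0,0,0,0],
  ],
)

```text
time_s: 13.17
ee_pos: [572.2, 145.6, 37.6]
ee_rot: [-179.9, -60.0, 79.7]
force: [0.4, 0.1, -0.4]
gripper_width: 49.1
gripper_force: 24.9
```

```bash
python3 - <<'E'
from h import *
q()
E
```

```text
t 13.1667 q [-15.   40.9 114.5  72.4  64.9 -62.7] p [572.2 145.6  37.6] r [-179.9  -60.    79.7] F [ 0.4  0.1 -0.4] w 49.14267225092764 24.892045232118107
```

>>> apply_moves(
  increments=[
    [-0.2,0,0,-0.002,0,0,0],
    [-0.2,0,0,-0.001,0,0,0],
    [-0.2,0,0,0,0,0,0],
  ],
)

```text
time_s: 13.42
ee_pos: [571.9, 145.9, 34.5]
ee_rot: [180.0, -60.0, 79.8]
force: [-0.3, -0.7, 0.1]
gripper_width: 49.1
gripper_force: 24.9
```

>>> apply_moves(
  increments=[
    [-0.2,0,0,-0.0015,0,0,0],
    [-0.2,0,0,0,0,0,0],
    [-0.2,0,0,0,0,0,0],
  ],
)

```text
time_s: 13.67
ee_pos: [571.9, 146.3, 33.4]
ee_rot: [180.0, -60.1, 79.8]
force: [-0.1, -2.0, 5.7]
gripper_width: 49.0
gripper_force: 24.8
```

>>> apply_moves(
  increments=[
    [0.3,0,0,0,0,0,0],
    [0.9,0,0,0,0,0,0],
    [1,0,0,0,0,0,0],
    [1,0,0,0,0,0,0],
    [1,-0.0015,-0.0085,0.005,0,0,0],
  ],
)

```text
time_s: 14.08
ee_pos: [569.1, 138.6, 36.6]
ee_rot: [-179.6, -60.0, 79.6]
force: [-0.1, 0.3, 0.9]
gripper_width: 79.2
gripper_force: 0.0
```

>>> apply_moves(
  increments=[
    [1,-0.0038,-0.0213,0.0125,0,0,0],
    [1,-0.0038,-0.0213,0.0125,0,0,0],
    [1,-0.0038,-0.0213,0.0125,0,0,0],
    [1,-0.0038,-0.0213,0.0125,0,0,0],
    [1,-0.0038,-0.0213,0.0125,0,0,0],
  ],
)

```text
time_s: 14.5
ee_pos: [550.5, 29.7, 100.5]
ee_rot: [-179.9, -59.9, 79.7]
force: [-0.0, 0.1, 0.5]
gripper_width: 91.0
gripper_force: 0.0
```

```bash
python3 - <<'E'
from h import *
q()
F={c:cams.grab_frame(c) for c in ("scene","side","wrist")}
V=[]
for c in F:
    m=pick("beaker",c,F[c],[571,147,33])
    if m is not None: V.append((F[c],m));print(c,fit([(F[c],m)],[CYL],[571,147,0]))
# next: over handle, tool down, y axis along tray x
R=np.c_[[0,0,0],[0,0,0],[0,0,-1.]];yaw=77.8
tx=rz(yaw)@[1,0,0];y=-tx;z=np.array([0,0,-1.]);R=np.c_[np.cross(y,z),y,z]
h=np.array([593.8,-149.6,0])+rz(yaw)@[-59.5,0,78];print("handle",h)
mid=np.array([560,-60,260]);Rm=tool(80,60);plan(mid,Rm);plan([h[0],h[1],230],R,mid,Rm);plan([h[0],h[1],230],R)
E
```

```text
t 14.5 q [-27.2  35.7 110.3  59.4  74.2 -56.1] p [550.5  29.7 100.5] r [-179.9  -59.9   79.7] F [-0.   0.1  0.5] w 91.02869522632601 0.0
scene (array([572.7, 144.8,  12.1]), np.float64(0.131))
side (array([570.7, 140.8,   9.4]), np.float64(0.114))
wrist (array([570.4, 147.3,   6. ]), np.float64(0.069))
handle [ 581.22617461 -207.75624571   78.        ]
n 5 per row mm [  1.9 -18.4  32.1] deg [-5.91  1.02  0.03]
n 14 per row mm [  1.5 -10.6  -2.1] deg [-1.33  1.98 -6.42]
n 16 per row mm [  1.9 -15.    8.2] deg [-2.32  3.44 -5.17]
```

The beaker stands upright at about (571,146), and the silhouette fit is good in all views. Moving to above the tray handle.

>>> apply_moves(
  increments=[
    [1,0.002,-0.015,0.016,-2.32,3.44,-5.17],
    [1,0.002,-0.015,0.016,-2.32,3.44,-5.17],
    [1,0.002,-0.015,0.016,-2.32,3.44,-5.17],
    [1,0.002,-0.015,0.016,-2.32,3.44,-5.17],
    [1,0.002,-0.015,0.016,-2.32,3.44,-5.17],
  ],
)

```text
time_s: 15.22
ee_pos: [560.2, -43.2, 179.6]
ee_rot: [-165.0, -41.3, 41.7]
force: [-0.1, -0.3, 0.2]
gripper_width: 91.3
gripper_force: 0.0
```

>>> apply_moves(
  increments=[
    [1,0.002,-0.015,0.01,-2.32,3.44,-5.17],
    [1,0.002,-0.015,0.01,-2.32,3.44,-5.17],
    [1,0.002,-0.015,0.01,-2.32,3.44,-5.17],
    [1,0.002,-0.015,0.01,-2.32,3.44,-5.17],
    [1,0.002,-0.015,0.01,-2.32,3.44,-5.17],
  ],
)

```text
time_s: 15.63
ee_pos: [570.3, -118.0, 229.7]
ee_rot: [-167.1, -20.8, 16.7]
force: [-0.6, -0.4, -0.6]
gripper_width: 91.0
gripper_force: 0.0
```

>>> apply_moves(
  increments=[
    [1,0.002,-0.015,0,-2.32,3.44,-5.17],
    [1,0.002,-0.015,0,-2.32,3.44,-5.17],
    [1,0.002,-0.015,0,-2.32,3.44,-5.17],
    [1,0.002,-0.015,0,-2.32,3.44,-5.17],
    [1,0.002,-0.015,0,-2.32,3.44,-5.17],
  ],
)

```text
time_s: 16.05
ee_pos: [580.7, -192.7, 229.2]
ee_rot: [-177.4, -2.7, -7.2]
force: [-0.3, -0.1, 0.8]
gripper_width: 91.4
gripper_force: 0.0
```

```bash
cat >> h.py <<'E'
def handleR(yaw):
    y=-(rz(yaw)@[1,0,0]);z=np.array([0,0,-1.]);return np.c_[np.cross(y,z),y,z]
E
python3 - <<'E'
from h import *
q()
plan([581.2,-207.8,230],handleR(77.8))
F={c:cams.grab_frame(c) for c in ("wrist","scene","side")}
for c in F:
    m=pick("tray",c,F[c],[590,-160,20])
    if m is None and c=="wrist":
        o=finder.trace("tray",c);print([(x["score"],x["rect"]) for x in o],proj(F[c],[594,-150,20]))
        continue
    if m is not None: print(c,fit([(F[c],m)],[BODY,HAND],[593.8,-149.6,77.8]))
save(F["wrist"],"w5.png")
E
```

```text
t 16.05 q [-21.1  20.5  86.2   3.4  71.2  75. ] p [ 580.7 -192.7  229.2] r [-177.4   -2.7   -7.2] F [-0.3 -0.1  0.8] w 91.43298161540862 0.0
n 1 per row mm [  0.5 -15.1   0.8] deg [-2.11  3.15 -5.06]
wrist (array([ 593.4, -148.4,   77.4]), np.float64(0.103))
scene (array([ 594.9, -148. ,   77.2]), np.float64(0.119))
side (array([ 591.8, -150.8,   77.3]), np.float64(0.117))
```

>>> apply_moves(
  increments=[
    [1,0.0005,-0.0145,0,-2.11,3.15,-5.06],
    [1,0,0,-0.035,0,0,0],
    [1,0,0,-0.035,0,0,0],
    [1,0,0,-0.035,0,0,0],
    [1,0,0,-0.03,0,0,0],
  ],
)

```text
time_s: 16.77
ee_pos: [579.9, -207.6, 92.9]
ee_rot: [-179.8, -0.1, -12.0]
force: [0.0, -0.1, -0.2]
gripper_width: 91.2
gripper_force: 0.0
```

>>> apply_moves(
  increments=[
    [0.6,0,0,-0.02,0,0,0],
    [0,0,0,0,0,0,0],
    [-0.5,0,0,0,0,0,0],
    [-0.9,0,0,0,0,0,0],
    [-0.9,0,0,0,0,0,0],
  ],
  newtons=50,
)

```text
time_s: 17.18
ee_pos: [582.7, -208.7, 77.0]
ee_rot: [-179.9, -0.5, -12.0]
force: [0.1, 0.7, -0.0]
gripper_width: 60.7
gripper_force: 0.0
```

>>> apply_moves(
  increments=[
    [-0.9,0,0,0,0,0,0],
    [-0.9,0,0,0,0,0,0],
    [-0.9,0,0,0,0,0,0],
    [-0.9,0,0,0,0,0,0],
    [-0.9,0,0,0,0,0,0],
  ],
  newtons=50,
)

```text
time_s: 17.6
ee_pos: [581.6, -208.2, 75.0]
ee_rot: [-179.9, -0.2, -12.1]
force: [-0.5, 0.7, -0.1]
gripper_width: 27.6
gripper_force: 0.0
```

```bash
python3 - <<'E'
from h import *
q()
for c in ("scene","side"):
    f=cams.grab_frame(c);print(c,*brass(f,240,160,345,260),sep="\n")
    m=pick("tray",c,f,[590,-160,20])
    if m is not None: print(c,fit([(f,m)],[BODY,HAND],[593.8,-149.6,77.8]))
E
```

```text
t 17.6 q [-20.8  29.3  95.7   0.2  54.8  81.1] p [ 581.6 -208.2   75. ] r [-179.9   -0.2  -12.1] F [-0.5  0.7 -0.1] w 27.64453488981274 0.0
scene
(np.int32(5), [307, 160, 3, 2], array([ 577., -353.]))
(np.int32(5), [311, 161, 2, 3], array([ 565., -348.]))
(np.int32(6), [300, 168, 3, 6], array([ 590., -310.]))
(np.int32(12), [300, 175, 5, 5], array([ 583., -288.]))
(np.int32(15), [297, 201, 4, 4], array([ 577., -191.]))
(np.int32(19), [308, 203, 5, 5], array([ 545., -187.]))
(np.int32(19), [299, 207, 5, 5], array([ 567., -170.]))
(np.int32(18), [275, 209, 5, 5], array([ 631., -154.]))
(np.int32(17), [298, 217, 4, 5], array([ 564., -136.]))
scene (array([ 595.3, -148.5,   77. ]), np.float64(0.181))
side
(np.int32(39), [306, 160, 18, 18], array([ 628., -362.]))
(np.int32(15), [317, 168, 6, 6], array([ 609., -366.]))
(np.int32(17), [306, 179, 6, 6], array([ 621., -311.]))
(np.int32(21), [305, 211, 5, 5], array([ 575., -193.]))
(np.int32(25), [281, 214, 5, 6], array([ 630., -155.]))
(np.int32(24), [316, 214, 5, 7], array([ 543., -189.]))
(np.int32(25), [305, 217, 6, 6], array([ 565., -170.]))
(np.int32(24), [301, 226, 5, 6], array([ 563., -137.]))
side (array([ 592.8, -150.9,   77.5]), np.float64(0.173))
```

>>> apply_moves(
  increments=[
    [-0.9,0,0,0,0,0,0],
    [-0.9,0,0,0,0,0,0],
    [-0.9,0,0,0,0,0,0],
    [-0.9,0,0,0,0,0,0],
    [-0.9,0,0,0,0,0,0],
  ],
  newtons=55,
)

```text
time_s: 18.22
ee_pos: [581.6, -208.1, 74.9]
ee_rot: [-179.9, -0.2, -12.1]
force: [0.5, 2.1, 1.0]
gripper_width: 13.6
gripper_force: 55.0
```

>>> apply_moves(
  increments=[
    [-0.9,0,0,0.004,0,0,0],
    [-0.9,0,0,0.008,0,0,0],
    [-0.9,0,0,0.008,0,0,0],
    [-0.9,0,0,0.008,0,0,0],
    [-0.9,0,0,0.004,0,0,0],
  ],
)

```text
time_s: 18.63
ee_pos: [582.2, -208.7, 108.5]
ee_rot: [-179.9, -0.4, -12.1]
force: [-0.4, -0.9, -2.3]
gripper_width: 13.7
gripper_force: 55.0
```

```bash
python3 - <<'E'
from h import *
q()
for c in ("scene","side"):
    f=cams.grab_frame(c);print(c,*brass(f,240,160,345,260),sep="\n")
E
```

```text
t 18.6333 q [-20.9  27.3  93.6   0.2  58.7  81.1] p [ 582.2 -208.7  108.5] r [-179.9   -0.4  -12.1] F [-0.4 -0.9 -2.3] w 13.7385292807706 54.991904497146606
scene
(np.int32(13), [300, 164, 6, 5], array([ 590., -330.]))
(np.int32(17), [296, 193, 5, 4], array([ 583., -220.]))
(np.int32(19), [307, 195, 5, 5], array([ 550., -215.]))
(np.int32(21), [298, 199, 6, 6], array([ 572., -196.]))
(np.int32(20), [274, 201, 5, 5], array([ 640., -179.]))
(np.int32(22), [297, 209, 5, 5], array([ 570., -162.]))
side
(np.int32(17), [306, 160, 7, 6], array([ 651., -385.]))
(np.int32(7), [319, 160, 3, 4], array([ 622., -401.]))
(np.int32(15), [306, 167, 6, 6], array([ 639., -356.]))
(np.int32(22), [305, 201, 5, 6], array([ 590., -225.]))
(np.int32(24), [280, 205, 5, 6], array([ 647., -185.]))
(np.int32(25), [316, 205, 5, 7], array([ 555., -220.]))
(np.int32(28), [305, 208, 6, 6], array([ 579., -201.]))
(np.int32(24), [301, 217, 5, 6], array([ 577., -166.]))
```

The handle is held at 13.7 mm and 55 N, and the tray lifted with all five nuts. I'll raise it further and tilt towards the lip.

>>> apply_moves(
  increments=[
    [-0.9,0,0,0.02,0,0,0],
    [-0.9,0,0,0.035,0,0,0],
    [-0.9,0,0,0.035,0,0,0],
    [-0.9,0,0,0.035,0,0,0],
    [-0.9,0,0,0.02,0,0,0],
  ],
)

```text
time_s: 19.15
ee_pos: [582.5, -208.7, 256.0]
ee_rot: [-179.9, -0.5, -12.1]
force: [0.5, -0.2, -1.5]
gripper_width: 13.3
gripper_force: 55.0
```

>>> apply_moves(
  increments=[
    [-0.9,0,0,0.01,-2.5,-1.6,0],
    [-0.9,0,0,0.01,-3.2,-2.04,0],
    [-0.9,0,0,0.01,-3.2,-2.04,0],
    [-0.9,0,0,0,-3.2,-2.04,0],
    [-0.9,0,0,0,-3.2,-2.04,0],
  ],
)

```text
time_s: 19.57
ee_pos: [581.4, -208.2, 282.7]
ee_rot: [166.9, -13.0, -10.5]
force: [0.1, -0.9, -2.5]
gripper_width: 13.7
gripper_force: 55.0
```

>>> apply_moves(
  increments=[
    [-0.9,0,0,0,-3.2,-2.04,0],
    [-0.9,0,0,0,-3.2,-2.04,0],
    [-0.9,0,0,0,-3.2,-2.04,0],
    [-0.9,0,0,0,-3.2,-2.04,0],
    [-0.9,0,0,0,-2.5,-1.6,0],
  ],
)

```text
time_s: 19.98
ee_pos: [580.4, -207.6, 281.0]
ee_rot: [152.4, -24.8, -5.8]
force: [-0.5, -0.1, -3.2]
gripper_width: 13.8
gripper_force: 55.0
```

>>> apply_moves(
  increments=[
    [-0.9,0,0,0,0,0,0],
    [-0.9,0,0,0,0,0,0],
    [-0.9,0,0,0,0,0,0],
    [-0.9,0,0,0,0,0,0],
    [-0.9,0,0,0,0,0,0],
  ],
)

```text
time_s: 20.4
ee_pos: [581.9, -208.8, 282.2]
ee_rot: [152.5, -24.8, -5.9]
force: [0.3, 1.2, -2.8]
gripper_width: 13.6
gripper_force: 55.0
```

```bash
cat >> h.py <<'E'
def traypose():
    s=status.state();R=Ro.from_euler("xyz",s["ee_rot"],degrees=True).as_matrix()
    Rt=R@handleR(77.5).T@rz(77.5); return Rt, s["ee_pos"]+Rt@(np.array([59.5,0,-78.])+[0,0,3])
def nuts3():
    Rt,O=traypose();n=Rt[:,2];print("tilt",np.degrees(np.arccos(n[2])).round(1),"corner",(O+Rt@[57,77,3]).round())
    for c in ("scene","side"):
        f=cams.grab_frame(c);u,v=proj(f,O+Rt@[57,77,3]).round().astype(int);print(c,"corner px",u,v)
        for a,b,_ in brass(f,u-70,v-70,u+70,v+50):
            C,d=ray(f,b[0]+b[2]/2,b[1]+b[3]/2);P=C+d*((O+n*10-C)@n)/(d@n);print(a,b,"tray xy",(Rt.T@(P-O)).round()[:2])
E
python3 - <<'E'
from h import *
q();nuts3()
f=cams.grab_frame("side");save(f,"s9.png",(200,90,250,190),3)
E
```

```text
t 20.4 q [ -7.2  10.2 102.2 -37.1  48.8 115.2] p [ 581.9 -208.8  282.2] r [152.5 -24.8  -5.9] F [ 0.3  1.2 -2.8] w 13.615981328160936 54.99364793300629
tilt 36.4 corner [ 569. -137.  143.]
scene corner px 297 187
8 [282, 124, 6, 3] tray xy [-69. -19.]
105 [291, 167, 16, 20] tray xy [32. 69.]
side corner px 299 192
10 [309, 134, 5, 5] tray xy [-70.  19.]
4 [361, 142, 2, 3] tray xy [-134.  129.]
122 [294, 172, 20, 19] tray xy [31. 71.]
```

View pics/s9.png

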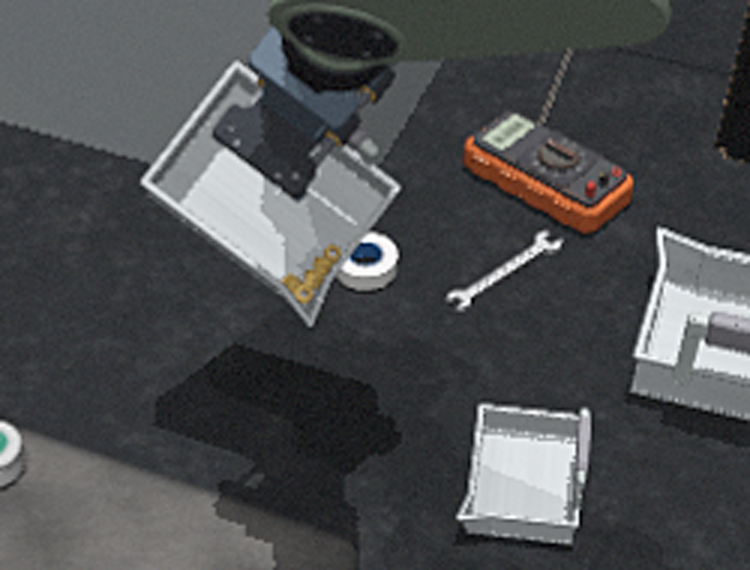

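The tray is lifted and tilted, with the nuts lying along the lip-side wall at crop (290–340, 245–300), near the lip point at (312,322). I'll measure how tight the group is.

```bash
cat >> h.py <<'E'
def cover():
    Rt,O=traypose();n=Rt[:,2];H,_,_=[0,0,0]
    for c in ("scene","side"):
        f=cams.grab_frame(c);u,v=proj(f,O+Rt@[57,77,3]).round().astype(int)
        h=cv2.cvtColor(f["color"],cv2.COLOR_RGB2HSV).astype(int)
        m=((h[...,0]>10)&(h[...,0]<30)&(h[...,1]>90)&(h[...,2]>50));g=set()
        X=[]
        for y,x in zip(*np.where(m)):
            if abs(x-u)<45 and -45<y-v<25:
                C,d=ray(f,x,y);P=C+d*((O+n*9-C)@n)/(d@n);X.append((Rt.T@(P-O))[:2])
        X=np.array(X);print(c,len(X),"x rng",np.percentile(X[:,0],[1,25,50,75,99]).round(),"y rng",np.percentile(X[:,1],[1,25,50,75,99]).round())
        H,_,_=np.histogram2d(X[:,1],X[:,0],bins=[np.arange(20,101,8),np.arange(-36,85,8)]);print(H.astype(int)[::-1])
E
python3 -c "
from h import *
cover()"
```

```text
scene 110 x rng [ 3. 20. 33. 46. 54.] y rng [54. 66. 70. 74. 79.]
[[ 0  0  0  0  0  0  0  0  0  0  0  0  0  0  0]
 [ 0  0  0  0  0  0  0  0  0  0  0  0  0  0  0]
 [ 0  0  0  0  0  3  2  1  2  1  3  2  0  0  0]
 [ 0  0  0  0  3  2 10 10 10 10  7  2  0  0  0]
 [ 0  0  0  0  0  4  3  6  4  4  9  1  0  0  0]
 [ 0  0  0  0  0  0  0  0  0  2  9  0  0  0  0]
 [ 0  0  0  0  0  0  0  0  0  0  0  0  0  0  0]
 [ 0  0  0  0  0  0  0  0  0  0  0  0  0  0  0]
 [ 0  0  0  0  0  0  0  0  0  0  0  0  0  0  0]
 [ 0  0  0  0  0  0  0  0  0  0  0  0  0  0  0]]
side 122 x rng [ 1. 18. 33. 45. 53.] y rng [55. 66. 71. 75. 79.]
[[ 0  0  0  0  0  0  0  0  0  0  0  0  0  0  0]
 [ 0  0  0  0  0  0  0  0  0  0  0  0  0  0  0]
 [ 0  0  0  0  1  5  2  3  4  2  5  0  0  0  0]
 [ 0  0  0  0  5  3 11 10 10 11  6  3  0  0  0]
 [ 0  0  0  0  0  4  3  2  5  5 12  0  0  0  0]
 [ 0  0  0  0  0  0  0  0  0  3  7  0  0  0  0]
 [ 0  0  0  0  0  0  0  0  0  0  0  0  0  0  0]
 [ 0  0  0  0  0  0  0  0  0  0  0  0  0  0  0]
 [ 0  0  0  0  0  0  0  0  0  0  0  0  0  0  0]
 [ 0  0  0  0  0  0  0  0  0  0  0  0  0  0  0]]
```

```bash
python3 -c "
from h import *
Rt,O=traypose();print(Rt.round(3));w=5.5*Rt[:,0];print(w)
R2=Ro.from_rotvec(5*w,degrees=True).as_matrix()@Rt;print(R2.round(2))"
```

```text
[[ 0.283 -0.903 -0.322]
 [ 0.862  0.092  0.498]
 [-0.42  -0.419  0.805]]
[ 1.55518905  4.7435229  -2.30876104]
[[ 0.28 -0.95  0.13]
 [ 0.86  0.31  0.4 ]
 [-0.42  0.    0.91]]
```

>>> apply_moves(
  increments=[
    [-0.9,0,0,0,1.56,4.74,-2.31],
    [-0.9,0,0,0,1.56,4.74,-2.31],
    [-0.9,0,0,0,1.56,4.74,-2.31],
    [-0.9,0,0,0,1.56,4.74,-2.31],
    [-0.9,0,0,0,1.56,4.74,-2.31],
  ],
)

```text
time_s: 21.07
ee_pos: [582.2, -208.0, 282.7]
ee_rot: [155.3, 0.1, -18.2]
force: [-0.3, -1.0, -2.6]
gripper_width: 13.7
gripper_force: 55.0
```

>>> apply_moves(
  increments=[
    [-0.9,0,0,0,1.4,4.27,-2.08],
    [-0.9,0,0,0,0,0,0],
    [-0.9,0,0,0,0,0,0],
    [-0.9,0,0,0,0,0,0],
    [-0.9,0,0,0,0,0,0],
  ],
)

```text
time_s: 21.48
ee_pos: [580.7, -208.1, 282.3]
ee_rot: [155.1, 4.4, -20.2]
force: [-0.2, 0.1, -2.5]
gripper_width: 13.6
gripper_force: 55.0
```

```bash
python3 -c "
from h import *
q();cover()"
```

```text
t 21.4833 q [ -8.8  25.   75.9 -23.5  88.7 102.9] p [ 580.7 -208.1  282.3] r [155.1   4.4 -20.2] F [-0.2  0.1 -2.5] w 13.638043326834392 54.99052405357361
scene 110 x rng [ 5. 23. 38. 47. 54.] y rng [46. 57. 61. 64. 72.]
[[ 0  0  0  0  0  0  0  0  0  0  0  0  0  0  0]
 [ 0  0  0  0  0  0  0  0  0  0  0  0  0  0  0]
 [ 0  0  0  0  0  0  0  0  0  0  0  0  0  0  0]
 [ 0  0  0  0  0  0  0  0  0  1  5  3  0  0  0]
 [ 0  0  0  0  0  7  6  8  9 10  8  4  0  0  0]
 [ 0  0  0  0  0  5  4  6  5  8 10  0  0  0  0]
 [ 0  0  0  0  0  0  0  0  0  2  9  0  0  0  0]
 [ 0  0  0  0  0  0  0  0  0  0  0  0  0  0  0]
 [ 0  0  0  0  0  0  0  0  0  0  0  0  0  0  0]
 [ 0  0  0  0  0  0  0  0  0  0  0  0  0  0  0]]
side 60 x rng [ 5. 31. 42. 47. 52.] y rng [44. 53. 57. 59. 64.]
[[ 0  0  0  0  0  0  0  0  0  0  0  0  0  0  0]
 [ 0  0  0  0  0  0  0  0  0  0  0  0  0  0  0]
 [ 0  0  0  0  0  0  0  0  0  0  0  0  0  0  0]
 [ 0  0  0  0  0  0  0  0  0  0  0  0  0  0  0]
 [ 0  0  0  0  0  0  0  0  1  3  5  1  0  0  0]
 [ 0  0  0  0  1  3  4  5  6  8 10  0  0  0  0]
 [ 0  0  0  0  0  0  0  0  0  5  7  0  0  0  0]
 [ 0  0  0  0  0  0  0  0  0  0  1  0  0  0  0]
 [ 0  0  0  0  0  0  0  0  0  0  0  0  0  0  0]
 [ 0  0  0  0  0  0  0  0  0  0  0  0  0  0  0]]
```

>>> apply_moves(
  increments=[
    [-0.9,0.014,-0.005,0,0.5,1.9,-0.9],
    [-0.9,-0.014,0.005,0,0,0,0],
    [-0.9,0.014,-0.005,0,0.5,1.9,-0.9],
    [-0.9,-0.014,0.005,0,0,0,0],
    [-0.9,0,0,0,0,0,0],
  ],
)

```text
time_s: 22.0
ee_pos: [580.0, -207.7, 281.2]
ee_rot: [154.7, 8.6, -22.1]
force: [-1.1, 0.5, -1.9]
gripper_width: 13.6
gripper_force: 55.0
```

```bash
python3 -c "
from h import *
q();cover()
Rt,O=traypose();print(Rt.round(3))"
```

```text
t 22.0 q [ -9.1  27.4  72.6 -22.8  94.  102.3] p [ 580.  -207.7  281.2] r [154.7   8.6 -22.1] F [-1.1  0.5 -1.9] w 13.638953585218983 54.9914413690567
scene 84 x rng [37. 44. 46. 48. 52.] y rng [-24.  -3.   9.  42.  60.]
[[0 0 0 0 0 0 0 0 0 0 0 0 0 0 0]
 [0 0 0 0 0 0 0 0 0 0 0 0 0 0 0]
 [0 0 0 0 0 0 0 0 0 0 0 0 0 0 0]
 [0 0 0 0 0 0 0 0 0 0 0 0 0 0 0]
 [0 0 0 0 0 0 0 0 0 0 2 0 0 0 0]
 [0 0 0 0 0 0 0 0 0 0 8 1 0 0 0]
 [0 0 0 0 0 0 0 0 0 1 8 0 0 0 0]
 [0 0 0 0 0 0 0 0 0 0 6 0 0 0 0]
 [0 0 0 0 0 0 0 0 0 0 6 0 0 0 0]
 [0 0 0 0 0 0 0 0 0 0 0 0 0 0 0]]
side 86 x rng [40. 42. 44. 46. 50.] y rng [-30.  -9.  16.  44.  58.]
[[0 0 0 0 0 0 0 0 0 0 0 0 0 0 0]
 [0 0 0 0 0 0 0 0 0 0 0 0 0 0 0]
 [0 0 0 0 0 0 0 0 0 0 0 0 0 0 0]
 [0 0 0 0 0 0 0 0 0 0 0 0 0 0 0]
 [0 0 0 0 0 0 0 0 0 0 0 0 0 0 0]
 [0 0 0 0 0 0 0 0 0 3 7 0 0 0 0]
 [0 0 0 0 0 0 0 0 0 5 7 0 0 0 0]
 [0 0 0 0 0 0 0 0 0 2 6 0 0 0 0]
 [0 0 0 0 0 0 0 0 0 3 5 0 0 0 0]
 [0 0 0 0 0 0 0 0 0 2 2 0 0 0 0]]
[[ 0.282 -0.917  0.282]
 [ 0.861  0.372  0.347]
 [-0.423  0.144  0.895]]
```

The rocking spread the nuts along the +x wall. I'll level the +x slope, slide them to the +y wall so they pile up, then tilt back to the corner diagonal.

```bash
cat >> h.py <<'E'
def tt(a,b): return rz(77.5)@Ro.from_rotvec([-b,a,0],degrees=True).as_matrix()
def tplan(seq):
    R0,_=traypose();P=[0,0,0]
    for s in seq: R=tt(*s);print(s,end=" ");plan(P,R,P,R0);R0=R
E
python3 -c "
from h import *
tplan([(-1,-4),(-4,32),(10,34),(27,27)])"
```

```text
(-1, -4) n 4 per row mm [0. 0. 0.] deg [ 5.94 -2.95  1.65]
(-4, 32) n 6 per row mm [0. 0. 0.] deg [-0.8  -5.97 -0.07]
(10, 34) n 2 per row mm [0. 0. 0.] deg [-6.69  0.42 -1.94]
(27, 27) n 3 per row mm [0. 0. 0.] deg [-4.75  3.24 -1.83]
```

>>> apply_moves(
  increments=[
    [-0.9,0,0,0,5.94,-2.95,1.65],
    [-0.9,0,0,0,5.94,-2.95,1.65],
    [-0.9,0,0,0,5.94,-2.95,1.65],
    [-0.9,0,0,0,5.94,-2.95,1.65],
  ],
)

```text
time_s: 22.43
ee_pos: [581.9, -208.1, 284.4]
ee_rot: [-178.8, 3.7, -12.3]
force: [0.9, -0.3, -3.0]
gripper_width: 13.8
gripper_force: 55.0
```

>>> apply_moves(
  increments=[
    [-0.9,0,0,0,-0.8,-5.97,-0.07],
    [-0.9,0,0,0,-0.8,-5.97,-0.07],
    [-0.9,0,0,0,-0.8,-5.97,-0.07],
    [-0.9,0,0,0,-0.8,-5.97,-0.07],
    [-0.9,0,0,0,-0.8,-5.97,-0.07],
  ],
)

```text
time_s: 22.85
ee_pos: [580.9, -208.6, 284.1]
ee_rot: [-176.4, -26.3, -13.3]
force: [0.2, 1.7, -2.3]
gripper_width: 13.9
gripper_force: 55.0
```

>>> apply_moves(
  increments=[
    [-0.9,0,0,0,-0.8,-5.97,-0.07],
    [-0.9,0,0,0,0,0,0],
    [-0.9,0,0,0,0,0,0],
  ],
)

```text
time_s: 23.1
ee_pos: [579.7, -207.9, 282.0]
ee_rot: [-175.6, -31.7, -13.7]
force: [0.3, -0.5, -2.5]
gripper_width: 13.8
gripper_force: 55.0
```

```bash
python3 -c "
from h import *
q();cover()
tplan([(10,34),(27,27)])"
```

```text
t 23.1 q [-26.6   7.  104.   17.3  40.1  65.5] p [ 579.7 -207.9  282. ] r [-175.6  -31.7  -13.7] F [ 0.3 -0.5 -2.5] w 13.831190690304842 54.99494791030884
scene 44 x rng [14. 22. 26. 29. 33.] y rng [18. 38. 46. 50. 79.]
[[0 0 0 0 0 0 0 0 0 0 0 0 0 0 0]
 [0 0 0 0 0 0 0 0 0 0 0 0 0 0 0]
 [0 0 0 0 0 0 0 0 3 0 0 0 0 0 0]
 [0 0 0 0 0 0 0 0 2 0 0 0 0 0 0]
 [0 0 0 0 0 0 0 0 0 0 0 0 0 0 0]
 [0 0 0 0 0 0 1 2 1 0 0 0 0 0 0]
 [0 0 0 0 0 0 7 7 3 0 0 0 0 0 0]
 [0 0 0 0 0 0 1 6 1 0 0 0 0 0 0]
 [0 0 0 0 0 0 0 4 3 0 0 0 0 0 0]
 [0 0 0 0 0 0 0 0 1 0 0 0 0 0 0]]
side 82 x rng [ 7. 18. 25. 29. 36.] y rng [20. 39. 51. 57. 76.]
[[0 0 0 0 0 0 0 0 0 0 0 0 0 0 0]
 [0 0 0 0 0 0 0 0 0 0 0 0 0 0 0]
 [0 0 0 0 0 0 0 0 0 0 0 0 0 0 0]
 [0 0 0 0 0 0 0 2 9 0 0 0 0 0 0]
 [0 0 0 0 0 0 0 1 4 0 0 0 0 0 0]
 [0 0 0 0 0 5 7 7 3 0 0 0 0 0 0]
 [0 0 0 0 0 5 8 2 1 0 0 0 0 0 0]
 [0 0 0 0 0 0 0 8 4 0 0 0 0 0 0]
 [0 0 0 0 0 0 0 4 3 0 0 0 0 0 0]
 [0 0 0 0 0 0 0 5 2 0 0 0 0 0 0]]
(10, 34) n 2 per row mm [0. 0. 0.] deg [-6.66  0.42 -1.97]
(27, 27) n 3 per row mm [0. 0. 0.] deg [-4.75  3.24 -1.83]
```

>>> apply_moves(
  increments=[
    [-0.9,0,0,0,-6.66,0.42,-1.97],
    [-0.9,0,0,0,-6.66,0.42,-1.97],
    [-0.9,0,0,0,-4.75,3.24,-1.83],
    [-0.9,0,0,0,-4.75,3.24,-1.83],
    [-0.9,0,0,0,-4.75,3.24,-1.83],
  ],
)

```text
time_s: 23.62
ee_pos: [581.6, -209.2, 281.7]
ee_rot: [155.9, -25.9, -7.7]
force: [-0.2, 0.5, -3.8]
gripper_width: 14.2
gripper_force: 55.0
```

>>> apply_moves(
  increments=[
    [-0.9,0,0,0,0,0,0],
    [-0.9,0,0,0,0,0,0],
    [-0.9,0,0,0,0,0,0],
    [-0.9,0,0,0,0,0,0],
    [-0.9,0,0,0,0,0,0],
  ],
)

```text
time_s: 24.03
ee_pos: [578.7, -209.7, 279.0]
ee_rot: [156.3, -25.7, -7.8]
force: [-0.3, 0.4, -1.6]
gripper_width: 13.2
gripper_force: 55.0
```

```bash
python3 -c "
from h import *
q();cover();nuts3()"
```

```text
t 24.0333 q [ -9.2   9.4 102.6 -32.6  46.6 112.3] p [ 578.7 -209.7  279. ] r [156.3 -25.7  -7.8] F [-0.3  0.4 -1.6] w 13.245186915049219 54.994016289711
scene 85 x rng [15. 25. 40. 46. 51.] y rng [41. 62. 68. 72. 78.]
[[0 0 0 0 0 0 0 0 0 0 0 0 0 0 0]
 [0 0 0 0 0 0 0 0 0 0 0 0 0 0 0]
 [0 0 0 0 0 0 2 1 0 0 4 0 0 0 0]
 [0 0 0 0 0 0 6 9 6 7 5 1 0 0 0]
 [0 0 0 0 0 0 3 5 4 7 9 0 0 0 0]
 [0 0 0 0 0 0 0 0 0 2 6 0 0 0 0]
 [0 0 0 0 0 0 0 0 0 1 4 0 0 0 0]
 [0 0 0 0 0 0 0 0 0 0 3 0 0 0 0]
 [0 0 0 0 0 0 0 0 0 0 0 0 0 0 0]
 [0 0 0 0 0 0 0 0 0 0 0 0 0 0 0]]
side 107 x rng [13. 26. 40. 46. 52.] y rng [41. 62. 68. 73. 79.]
[[ 0  0  0  0  0  0  0  0  0  0  0  0  0  0  0]
 [ 0  0  0  0  0  0  0  0  0  0  0  0  0  0  0]
 [ 0  0  0  0  0  0  2  1  0  2  4  0  0  0  0]
 [ 0  0  0  0  0  0 11  8  8  9  7  2  0  0  0]
 [ 0  0  0  0  0  0  4  3  5 10  8  0  0  0  0]
 [ 0  0  0  0  0  0  0  0  0  4  7  0  0  0  0]
 [ 0  0  0  0  0  0  0  0  0  5  3  0  0  0  0]
 [ 0  0  0  0  0  0  0  0  0  1  3  0  0  0  0]
 [ 0  0  0  0  0  0  0  0  0  0  0  0  0  0  0]
 [ 0  0  0  0  0  0  0  0  0  0  0  0  0  0  0]]
tilt 34.4 corner [ 569. -130.  144.]
scene corner px 296 189
6 [285, 123, 5, 3] tray xy [-77. -19.]
86 [286, 173, 19, 16] tray xy [41. 64.]
side corner px 298 193
13 [310, 133, 6, 6] tray xy [-78.  16.]
106 [289, 177, 21, 16] tray xy [40. 67.]
```

```bash
python3 -c "
from h import *
f=cams.grab_frame('side');save(f,'s10.png',(255,130,90,80),7)
for c in ('scene','side'):
    f=cams.grab_frame(c);m=pick('beaker',c,f,[571,146,33]);print(c,m is not None and fit([(f,m)],[CYL],[571,146,0]))"
```

```text
scene (array([571.9, 144.7,   4.1]), np.float64(0.09))
side (array([569.2, 140.4,   3.6]), np.float64(0.193))
```

View pics/s10.png

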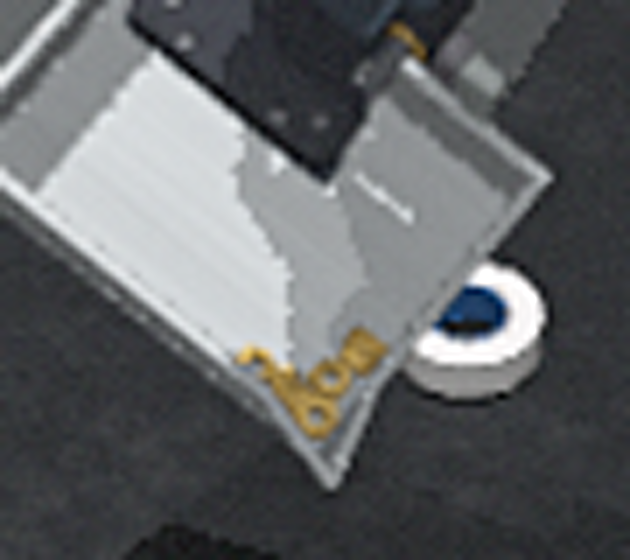

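The picture shows five nuts together at the lip: (365,350), (330,378), (317,415), (290,385) and (255,360). The beaker is still standing. I'll let it settle and hand in.

>>> apply_moves(
  increments=[
    [-0.9,0,0,0,0,0,0],
    [-0.9,0,0,0,0,0,0],
    [-0.9,0,0,0,0,0,0],
    [-0.9,0,0,0,0,0,0],
    [-0.9,0,0,0,0,0,0],
  ],
)

```text
time_s: 24.9
ee_pos: [579.2, -208.6, 278.6]
ee_rot: [156.2, -25.6, -7.6]
force: [-0.5, -0.2, -2.7]
gripper_width: 13.7
gripper_force: 55.0
```

```bash
python3 -c "
from h import *
q();print(env.job_done())"
```

```text
t 24.9 q [ -9.    9.5 102.6 -32.7  46.7 112.4] p [ 579.2 -208.6  278.6] r [156.2 -25.6  -7.6] F [-0.5 -0.2 -2.7] w 13.65019589375146 54.994152188301086
the job is handed in; nothing more can be done
None
```

I handed the job in at 24.9 s: all five nuts lie together in the lip corner of the tray, which is held by its handle about 14 cm clear of the worktop at that corner and tilted about 34° towards it, and the empty beaker stands upright and released.

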